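# Hang the glass paddle behind its drop keeper

### The job

Take the wooden paddle out of its slotted block and hang it by its eye on the peg of the blue tool stand, so that the eye lifts the hinged keeper, goes far enough back for the keeper to drop shut in front of it, and the paddle hangs plumb on the peg. Work gently and by feel, because the peg is clamped up to 8 mm off its nominal place: never force the paddle or lean the gripper on the stand, and leave the other things on the bench where they are.

Things in the scene. Friction and masses are not known exactly. Their poses are not given: they have to be found in the camera images.
- paddle: Flat pale-wood paddle, 0.18 to 0.34 kg, 14 mm thick (its y), upright in the block at the start, front and back alike. Origin: centre of its lower edge; z up, x across. Blade 90 mm wide (x) from z = 0 to 100 mm, dark foot; above it a head 60 mm wide to z = 210 mm.
- eye (a point): Centre of the paddle's eye, 137 mm above its lower edge, mid thickness; axes as the paddle's. The eye is a window right through the head, 30 mm wide, 34 mm high (paddle z = 120 to 154 mm), its two upper corners bevelled by 7 mm.
- paddle_top (a point): Centre of the paddle's top edge, 210 mm above its lower edge. The solid wood from here 56 mm down to the eye, 14 mm thick, is the place to grip from above; fingertips no more than 40 mm below this point, so that they later pass over the stop plate.
- block: Fixed dark-wood block 130 x 90 x 60 mm (x, y, z), origin at the centre of its underside. The paddle's foot stands in its slot: 96 mm (x) by 17 mm (y), 48 mm deep, floor 12 mm above the bench.
- stand: Fixed tool stand: base plate 170 x 150 x 8 mm, blue 40 mm square tube, and a head clamped on the tube: stop plate, peg and keeper, steel; the head does not give under working forces. Origin on the bench straight below peg_root; z up; its -y is the way the peg points. Do not push the paddle against it with over 20 N.
- tube_top (a point): Centre of the blue tube's top end, 206 mm above the bench, 38 mm behind the nominal stop face; nothing of the stand is higher than 12 mm above it. Axes as the stand's.
- peg_root (a point): NOMINAL point where the peg axis meets the stop plate's face, 200 mm above the bench; axes as the stand's. Peg: level, round, 12 mm thick, 45 mm long towards -y. Stop plate: upright, 56 mm wide, from 50 mm below to 12 mm above the axis. The real head sits up to 8 mm off this along y and up to 6 mm in z, differently each time and unmeasured; in x it is true.
- keeper_nominal (a point): NOMINAL keeper hinge, on the peg axis 37 mm out (-y) from the stop face; off by the same unmeasured amounts as peg_root. With the eye centred on the peg the keeper still rides on the eye's lower rim when the paddle is against the stop plate; with the eye's top resting on the peg it drops only if the paddle is within about 3 mm of the stop plate.
- keeper (a joint): Gravity keeper: dark steel flap, 18 mm wide, 4 mm thick, 50 g, hanging to 34 mm below the peg axis. 0 = plumb (shut; cannot swing outward); grows in rad, up to 1.45, as it swings in and up towards the stop plate. An eye pushed on lifts it with almost no force and it then rides on the eye's lower rim until the paddle's outer face has passed its end.
- tumbler: Bystander: green glass tumbler, 72 mm wide, 100 mm high; origin at the centre of its underside.
- mould: Bystander: round wooden mould block, 80 mm wide, 50 mm high; origin at the centre of its underside.
- jacks: Bystander: steel jacks (long spring tongs) lying flat, 210 mm long along their x, 54 mm wide, 12 mm high; origin at mid length on the bench.
Not all that is in view belongs to the job. What is meant by the stand is not yellow, and is the smaller of those in its own colour.

How it is judged:
On the way, in this order (a step that is already met when the one before it is completed fails the run):
1. the eye is over the peg and has lifted the keeper (value of joint keeper above 0.45 rad and x of eye in the frame of peg_root between -0.012 and 0.012 m and y of eye in the frame of peg_root between -0.045 and 0.003 m and z of eye in the frame of peg_root between -0.02 and 0.02 m), for 0.1 s.
2. the keeper has dropped shut with the eye behind it (value of joint keeper below 0.12 rad and y of eye in the frame of peg_root between -0.038 and 0.003 m), for 0.2 s.
At the end, for the whole second after the job is handed in: The paddle hangs at rest and released with its eye on the peg, between keeper and stop plate (eye centre at most 38 mm out and 3 mm behind the nominal peg root, within 11 mm sideways, 2 to 20 mm below it), within 0.15 rad of plumb, its weight on the stand, and the keeper hangs shut (below 0.12 rad) (all of step 2 and x of eye in the frame of peg_root between -0.011 and 0.011 m and z of eye in the frame of peg_root between -0.02 and -0.002 m and angle between paddle's own z axis and vertical below 0.15 rad and contact force between paddle and stand above 0.8 N and linear speed of paddle below 0.03 m/s); the robot touches nothing.
It fails at once if the paddle is forced against the stand (over 20 N) (contact force between paddle and stand above 20 N).
It fails at once if the robot leans on the stand (over 15 N) (contact force between any of the arm, the fingers and stand above 15 N).
It fails at once if the tumbler is disturbed (over 15 mm) (distance of tumbler from where it was at the start of the episode above 0.015 m).
It fails at once if the mould block is disturbed (over 15 mm) (distance of mould from where it was at the start of the episode above 0.015 m).
It fails at once if the jacks are disturbed (over 15 mm) (distance of jacks from where it was at the start of the episode above 0.015 m).
It also fails if it takes over 45 s, if anything falls off the work surface, if the arm or the gripper's body presses on something with over 40 N, if the wrist force passes 120 N, or if a joint passes its speed limit or range.

### The arm

A 6-joint arm with a two-finger parallel gripper is mounted at the origin on the work surface. World frame = base frame: x ahead of the robot, y to its left, z up, the work surface at z = 0. Lengths are in m, angles in rad, forces in N, time in s.
With the tool pointing down it reaches from about 0.35 to 0.725 m from the base axis. Payload 4.3 kg.
Tool frame: the origin (TCP) lies at the very end of the fingers, on their centre line; the grasp point (between the pads) lies 19 mm behind it (r.pinch_z is the z of the grasp point in the tool frame, in m); z points along the fingers, y is the line along which they close (so a half turn about z gives the same grasp; the last joint's range is limited). The gripper opens to 85 mm and grips with 20 to 120 N. Pads are 22 mm wide; open, the fingers measure 114 mm over their backs; the gripper's body (76 mm by 85 mm) begins 54 mm behind the grasp point. The pads swing forward as they close: fully open they stand 13 mm farther back than shut.
Start: joints at [1.011, 0.377, 0.081, 1.274, 0, 1.46], TCP at [0.25, 0.518, 0.231] pointing down, gripper open.
Joint ranges: [-2.72, 2.72], [-0.84, 1.66], [-1.02, 1.22], [-1.77, 2.12], [-1.37, 1.28], [-3.14, 3.14]. Speed limits (rad/s): [2.57, 2.57, 3.14, 3.14, 3.14, 3.14].

### API

Orientations are given as a unit quaternion [x, y, z, w].
In Python, from plant import r gives the robot as it stands. Calls block until the motion is done:
- r.goto(position, orientation): joint-space move of the TCP to a pose.
- r.line_to(position, feed=0.15, attitude=None): straight line of the TCP; attitude=None keeps the orientation; feed is the mean speed in m/s.
- r.movej(angles): joint-space move.
- r.set_gripper(opening, grasp_force=None): opening from 0.0 (shut) to 1.0 (fully open); grasp_force is the grip in N (None keeps the last); returns when the fingers have stopped.
- r.pause(seconds).
- r.inverse_kinematics(position, orientation): joint angles nearest the present ones, or None.
- r.capture(name): name is "side" or "top"; returns the picture (400x640x3 uint8, red, green, blue); there is no depth.
- r.camera_info(name): a dict with "K" (3x3 intrinsics, pixels), "T" (4x4, takes a point from camera to world coordinates). Camera axes: x right, y up, looking along -z (the intrinsics and any distortion apply to the point x, -y, -z); pixel columns grow to the right and rows downward; lengths in m; the calibration is good to about 2 mm. A picture is of the moment at which its call begins. camera_info takes no time and is no camera call.
A pose or a line that the arm cannot do raises r.IKError and nothing moves.
- r.close_job(): hands the job in; it is judged then, once.
Trained networks look in the newest picture that a camera, given by its name, has taken for a name from the list of things; names that differ only in an ending like _2 or _b are one class to them, and where a whole thing is asked for, a point or a joint stands for the part that bears it (a point fixed in the world has none). Each returns a list of dicts, best first, with "conf" (0 to 1); they miss things now and then, are a little off and sometimes report something else, mostly with a low value. They report only what shows in the picture. A call takes as long as a camera call. They do not tell look-alikes from the thing itself.
- r.search_frame(thing, camera): "position" ([column, row] in pixels, amid what is visible of it).
- r.outline_of(thing, camera): "mask" (400x640 bool, what is visible of it) and "position" ([column, row] in pixels, amid what is visible of it).
Readings, each from a call of its own:
- r.get_t(): time.
- r.get_joints(): joint angles.
- r.get_joint_vel(): joint speeds.
- r.get_effort(): joint torques, N m.
- r.get_ee_pos(): TCP position.
- r.get_tool_rot(): TCP orientation.
- r.get_contact_force(): force on the tool from outside, world axes, zero at the start.
- r.get_moment(): the same for the moment, N m.
- r.get_width(): opening from 0.0 (shut) to 1.0 (fully open).
- r.get_grip_force(): force on a finger pad.
Only numpy, scipy, OpenCV 4.12 (cv2) and the standard library are available. Lean on these libraries where they do the work, as an engineer would, in place of code of your own. Each camera call takes 0.05 s, during which the arm holds its last target. There are 200 camera calls.

## Working session

There is one attempt and no reset: what is moved stays moved. The work goes in short steps, each a Python script; the robot and the scene stay as the last script left them, time stands still between calls to the robot, and variables do not carry over. Pictures are saved under pics/ and viewed, at most 10 in all, crops included, and the job is handed in when it is done.

```bash
ls; mkdir -p pics; python3 - <<'E'
from plant import r
import cv2,numpy as np
for n in("side","top"):
    im=r.capture(n); cv2.imwrite(f"pics/{n}0.png",im[:,:,::-1])
    c=r.camera_info(n); print(n,{k:(np.round(v,4).tolist() if not isinstance(v,str) else v) for k,v in c.items()})
    for t in("paddle","block","stand","tumbler","mould","jacks","paddle_top","tube_top"):
        print(t,[(np.round(d["position"]).tolist(),round(d["conf"],2)) for d in r.search_frame(t,n)])
print(r.get_t())
E
```

```text
pics
side {'K': [[375.4414, 0.0, 314.1117], [0.0, 375.4414, 199.8899], [0.0, 0.0, 1.0]], 'T': [[0.8558, 0.4192, -0.3031, 0.2745], [-0.5171, 0.6794, -0.5205, -0.4699], [-0.0123, 0.6022, 0.7982, 0.8639], [0.0, 0.0, 0.0, 1.0]]}
paddle [([362.0, 273.0], 0.79)]
block [([353.0, 301.0], 0.84), ([382.0, 184.0], 0.74)]
stand [([346.0, 135.0], 0.8), ([180.0, 212.0], 0.77), ([274.0, 163.0], 0.6)]
tumbler [([382.0, 189.0], 0.65), ([277.0, 166.0], 0.21)]
mould [([284.0, 254.0], 0.7)]
jacks [([421.0, 263.0], 0.84), ([359.0, 272.0], 0.2)]
paddle_top [([358.0, 271.0], 0.64)]
tube_top [([277.0, 165.0], 0.87), ([183.0, 209.0], 0.73), ([344.0, 134.0], 0.7)]
top {'K': [[377.3278, 0.0, 315.2684], [0.0, 377.3278, 203.8342], [0.0, 0.0, 1.0]], 'T': [[0.0222, 0.9927, -0.1186, 0.428], [-0.9996, 0.02, -0.0196, -0.0091], [-0.0171, 0.119, 0.9927, 1.0544], [0.0, 0.0, 0.0, 1.0]]}
paddle [([409.0, 209.0], 0.67)]
block [([392.0, 217.0], 0.95), ([406.0, 209.0], 0.33)]
stand [([238.0, 306.0], 0.94), ([231.0, 194.0], 0.87), ([236.0, 109.0], 0.71)]
tumbler [([321.0, 124.0], 0.91)]
mould [([329.0, 247.0], 0.7), ([232.0, 195.0], 0.66)]
jacks [([402.0, 149.0], 0.95), ([324.0, 126.0], 0.19)]
paddle_top [([403.0, 211.0], 0.59)]
tube_top [([239.0, 304.0], 0.77), ([228.0, 198.0], 0.59), ([238.0, 109.0], 0.57), ([408.0, 208.0], 0.21)]
0.9
```

View pics/side0.png

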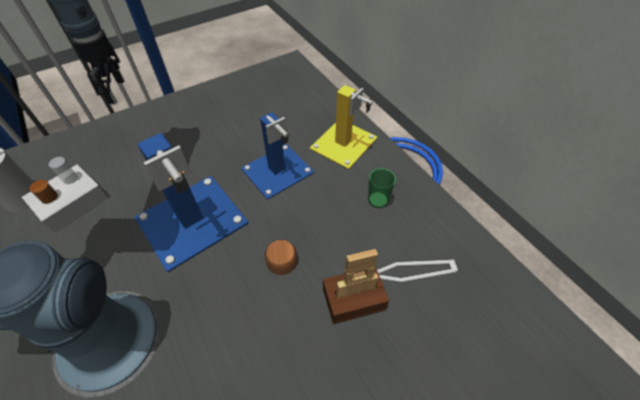

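View pics/top0.png

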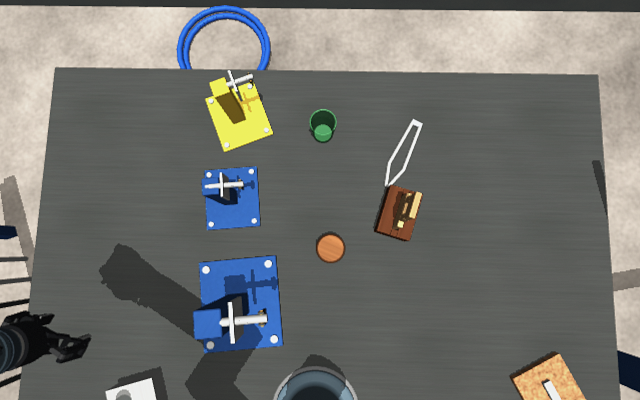

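Side view: the large blue stand is at (190,215), the small blue one at (277,160) and the yellow one at (345,125). In the top view they are at (238,306), (231,197) and (238,110). The target is blue and the smaller of the two, so it is the middle one. I'll confirm it in an enlarged crop, alongside the paddle and block.

```bash
python3 - <<'E'
import cv2,numpy as np
s=cv2.imread("pics/side0.png");t=cv2.imread("pics/top0.png")
def c(im,x,y,w,h,k=5): return cv2.resize(im[y:y+h,x:x+w],(400,300),interpolation=cv2.INTER_CUBIC)
# all 80x60 => 5x
a=np.vstack([np.hstack([c(s,235,105,80,60*1),c(t,190,160,80,60)]),np.hstack([c(s,315,245,80,60),c(t,365,180,80,60)])])
for i in range(0,800,50): cv2.line(a,(i,0),(i,4),(0,0,255),1);cv2.line(a,(i,300),(i,304),(0,0,255),1)
cv2.imwrite("pics/crop0.png",a)
E
```

```text
(no output)
```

View pics/crop0.png

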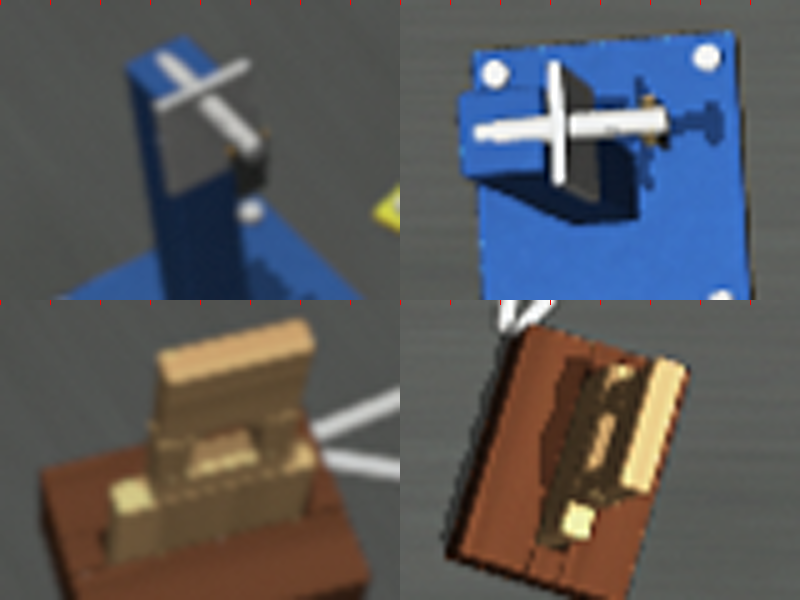

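The crop confirms the small blue stand: tube, stop plate, peg and keeper, at about (277,160) in side and (231,197) in top. The paddle's top face is at about (360,275) in side and (408,209) in top. Next I'll fit both poses.

```bash
cat > geo.py <<'E'
import numpy as np
from plant import r
from scipy.optimize import least_squares
C={n:r.camera_info(n) for n in("side","top")}
def proj(n,P):
    T=np.array(C[n]["T"]);q=(np.atleast_2d(P)-T[:3,3])@T[:3,:3]
    q=q*[1,-1,-1]; p=q@np.array(C[n]["K"]).T; return p[:,:2]/p[:,2:]
def ray(n,uv,z):
    T=np.array(C[n]["T"]);d=np.linalg.solve(np.array(C[n]["K"]),[uv[0],uv[1],1])*[1,-1,-1]
    d=T[:3,:3]@d; return T[:3,3]+d*(z-T[2,3])/d[2]
def pose(x,y,a,L):
    c,s=np.cos(a),np.sin(a);L=np.atleast_2d(L)
    return np.c_[x+c*L[:,0]-s*L[:,1],y+s*L[:,0]+c*L[:,1],L[:,2]]
def crop(u,v,x0,y0): return np.array([(u+.5)/5-.5+x0,(v+.5)/5-.5+y0])
E
python3 - <<'E'
from geo import *
import cv2
S=lambda u,v:crop(u,v,235,105); T=lambda u,v:crop(u-400,v,190,160)
P=lambda u,v:crop(u,v-300,315,245); Q=lambda u,v:crop(u-400,v-300,365,180)
# paddle top
side=[P(158,353),P(303,318),P(315,345),P(165,385)]; top=[Q(655,358),Q(690,375),Q(650,493),Q(620,485)]
for n,l in(("side",side),("top",top)): print(n,[np.round(ray(n,p,.222)[:2],4).tolist() for p in l], np.round(np.mean([ray(n,p,.222)[:2] for p in l],0),4))
# block top corners
print("block",[np.round(ray("top",p,.06)[:2],4).tolist() for p in(Q(535,323),Q(448,555))],[np.round(ray("side",p,.06)[:2],4).tolist() for p in(P(40,470),)])
# base plate
for n in("side","top"):
    im=cv2.imread(f"pics/{n}0.png").astype(int); b=((im[:,:,0]>im[:,:,2]+50)).astype(np.uint8)
    _,lab=cv2.connectedComponents(b); pt=(290,175) if n=="side" else (250,215)
    m=(lab==lab[pt[1],pt[0]]).astype(np.uint8)
    h=cv2.convexHull(cv2.findContours(m,0,1)[0][0]); ap=cv2.approxPolyDP(h,2.5,True)[:,0]
    print(n,m.sum(),[(p.tolist(),np.round(ray(n,p,.008)[:2],4).tolist()) for p in ap])
print("tube top side",[np.round(ray("side",p,.206)[:2],4).tolist() for p in(S(128,68),S(183,38))])
print("tube top top",[np.round(ray("top",p,.206)[:2],4).tolist() for p in(T(458,95),T(462,175))])
print("plate edge",[np.round(ray("side",p,.212)[:2],4).tolist() for p in(S(155,105),S(248,65))],[np.round(ray("top",p,.212)[:2],4).tolist() for p in(T(555,62),T(560,184))])
print("tip",[np.round(ray("side",S(257,143),.2)[:2],4).tolist(),np.round(ray("top",T(666,121),.2)[:2],4).tolist()])
E
```

```text
side [[0.5018, -0.1979], [0.5585, -0.2147], [0.5553, -0.2267], [0.4963, -0.2107]] [ 0.528  -0.2125]
top [[0.5602, -0.2149], [0.5528, -0.2302], [0.5, -0.2121], [0.5032, -0.199]] [ 0.5291 -0.2141]
block [[0.6035, -0.1915], [0.4792, -0.1458]] [[0.4784, -0.1514]]
side 1640 [([313, 171], [0.6533, 0.1839]), ([267, 198], [0.4878, 0.1651]), ([241, 168], [0.4722, 0.3104]), ([288, 146], [0.6401, 0.3175])]
top 2541 [([256, 166], [0.6576, 0.182]), ([259, 225], [0.4906, 0.1667]), ([207, 229], [0.4764, 0.3115]), ([201, 180], [0.6144, 0.3364]), ([204, 171], [0.6404, 0.3293])]
tube top side [[0.5428, 0.2643], [0.5784, 0.2704]]
tube top top [[0.5824, 0.2707], [0.5454, 0.2667]]
plate edge [[0.5395, 0.2246], [0.5947, 0.2265]] [[0.5974, 0.2251], [0.5413, 0.2199]]
tip [[0.5759, 0.184], [0.5731, 0.1757]]
```

```bash
cat >> geo.py <<'E'
from scipy.spatial.transform import Rotation as Ro
def down(a): return (Ro.from_euler("z",a)*Ro.from_euler("x",np.pi)).as_quat()
def st(m=""): print(m,"t",round(r.get_t(),2),"p",np.round(r.get_ee_pos(),4),"F",np.round(r.get_contact_force(),2),"M",np.round(r.get_moment(),2),"w",round(r.get_width(),3),"g",round(r.get_grip_force(),1))
E
python3 - <<'E'
from geo import *
import cv2
p=np.array(r.get_ee_pos()); A=-.30
for a in(A,A+np.pi,A-np.pi):
    q1=r.inverse_kinematics([.5285,-.2133,.185],down(a)); q2=r.inverse_kinematics([.57,.15,.30],down(a+.40)); print(round(a,2),None if q1 is None else np.round(q1,2),None if q2 is None else np.round(q2,2))
r.line_to([p[0],p[1],.32],feed=.3)
r.goto([.5285,-.2133,.30],down(A)); st("above")
r.line_to([.5285,-.2133,.185],feed=.15); st("down")
r.set_gripper(0.0,grasp_force=60); st("grip")
im=np.vstack([cv2.resize(r.capture(n)[y:y+100,x:x+130],None,fx=3,fy=3,interpolation=2) for n,x,y in(("side",295,215),("top",345,150))])
im=np.hstack([im[:300],im[300:]]);cv2.imwrite("pics/g.png",im[:,:,::-1])
E
```

```text
-0.3 [-0.49  0.38 -0.03  1.16  0.    2.95] [ 0.15  0.41  0.3   1.47  0.   -3.09]
2.84 [-0.49  0.38 -0.03  1.16  0.   -0.19] [0.15 0.41 0.3  1.47 0.   0.05]
-3.44 [-0.49  0.38 -0.03  1.16  0.   -0.19] [0.15 0.41 0.3  1.47 0.   0.05]
above t 4.1 p [ 0.5288 -0.2125  0.3001] F [ 0.23 -0.08  0.36] M [ 0.03 -0.04 -0.01] w 1.001 g 0.0
down t 5.02 p [ 0.5291 -0.2135  0.1859] F [0.41 0.53 1.11] M [-0.02  0.01  0.  ] w 1.001 g 0.0
grip t 5.67 p [ 0.5287 -0.2134  0.1853] F [ 0.83 -0.53  1.55] M [0.01 0.07 0.02] w 0.15 g 59.4
```

View pics/g.png

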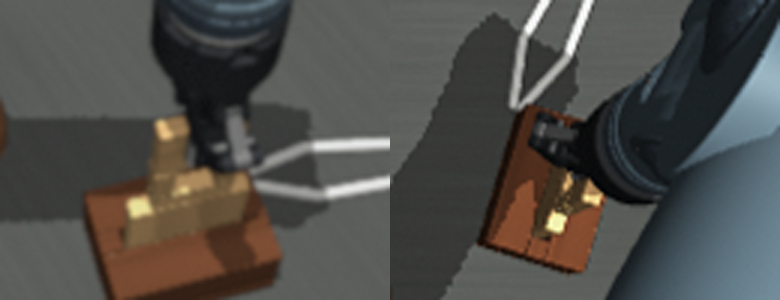

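```bash
python3 - <<'E'
from geo import *
p=np.array(r.get_ee_pos())
R=Ro.from_quat(r.get_tool_rot()).as_matrix();print(np.round(R,3).tolist())
X=np.array([np.cos(-.3),np.sin(-.3),0]);Y=np.array([-X[1],X[0],0])
for nm,o in(("tcp",p),("tip front",p-Y*.014),("tip back",p+Y*.014),("topL",p-X*.03-[0,0,-.037]),("topR",p+X*.03+[0,0,.037])):
    s=proj("side",o)[0];t=proj("top",o)[0];print(nm,"side crop",np.round((s-[295,215])*3),"top crop",np.round((t-[345,150])*3+[390,0]))
E
```

```text
[[0.955, -0.296, 0.0], [-0.296, -0.955, -0.0], [0.001, 0.0, -1.0]]
tcp side crop [197. 146.] top crop [589. 171.]
tip front side crop [204. 165.] top crop [606. 177.]
tip back side crop [190. 128.] top crop [571. 166.]
topL side crop [157. 130.] top crop [589. 204.]
topR side crop [246. 109.] top crop [612. 128.]
```

The grip is where I expected it. The wrist would hit its limit at the stand yaw, so I'll turn the paddle half a turn while carrying it, since its front and back are alike.

```bash
cat >> geo.py <<'E'
YS=.099; ROOT=np.array([.568,.2103,.200]); UX=np.array([np.cos(YS),np.sin(YS),0]); UY=np.array([-UX[1],UX[0],0])
def eye(x,y,z): # TCP with eye at local stand coords (rel. nominal root)
    return ROOT+UX*x+UY*y+[0,0,z+.036]
def loc(): 
    d=np.array(r.get_ee_pos())-ROOT; return np.array([d@UX,d@UY,d[2]-.036])
E
python3 - <<'E'
from geo import *
import cv2
p=np.array(r.get_ee_pos())
r.line_to([p[0],p[1],.30],feed=.1); st("lift")
t=eye(0,-.10,.1);t[2]=.30
r.goto(t,down(YS+np.pi)); st("carried"); print(np.round(r.get_joints(),2))
r.line_to(eye(0,-.09,.003),feed=.12); r.pause(.3); st("pre"); print(loc())
f=[]
for n in("side","top"):
    im=r.capture(n); cv2.imwrite(f"pics/{n}1.png",im[:,:,::-1]); c=np.round(proj(n,eye(0,-.06,.0)-[0,0,.036])[0]).astype(int)
    x,y=max(c[0]-50,0),max(c[1]-60,0); print(n,"offset",x,y)
    f.append(cv2.resize(im[y:y+120,x:x+100],(400,480),interpolation=2))
cv2.imwrite("pics/pre.png",np.hstack(f)[:,:,::-1])
for nm,o in(("eye",eye(0,-.09,.003)-[0,0,.036]),("top",eye(0,-.09,.003)+[0,0,.037]),("foot",eye(0,-.09,.003)-[0,0,.173]),("tip",ROOT-UY*.045)): print(nm,[np.round(proj(n,o)[0],1).tolist() for n in("side","top")])
E
```

```text
lift t 7.07 p [ 0.5283 -0.2132  0.2992] F [ 0.04  1.18 -3.26] M [-0.01  0.02 -0.02] w 0.155 g 58.8
carried t 9.57 p [0.5779 0.1105 0.3   ] F [ 0.65  0.84 -3.61] M [-0.05 -0.03 -0.02] w 0.154 g 58.6
[ 0.08  0.4   0.3   1.46 -0.   -0.02]
pre t 10.54 p [0.5774 0.1207 0.2398] F [ 0.12  0.78 -2.25] M [-0.01  0.    0.05] w 0.16 g 58.6
[ 0.00047991 -0.09009869  0.00378159]
side offset 242 81
top offset 204 124
eye [[298.5, 147.2], [266.5, 182.4]]
top [[297.1, 124.6], [261.4, 176.3]]
foot [[300.8, 182.7], [274.0, 191.5]]
tip [[288.3, 138.0], [247.2, 184.2]]
```

View pics/pre.png

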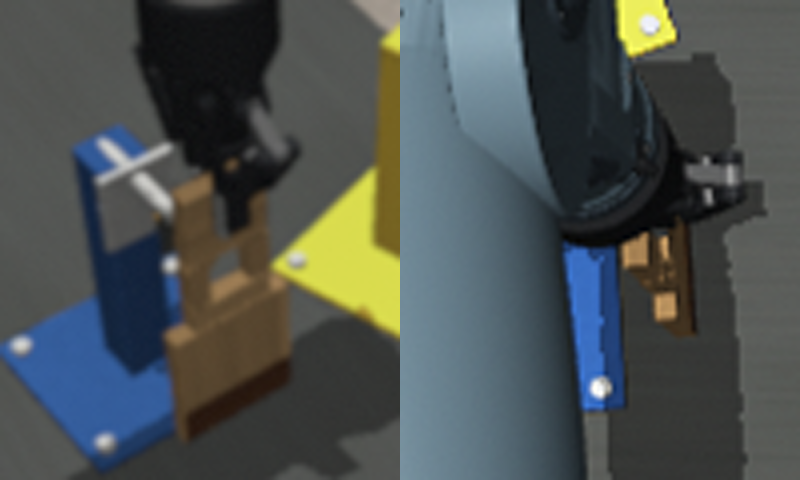

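The side view shows the eye's centre at about (298,147), which matches the prediction. The peg points at the eye and the height is well inside the eye's clearance. Inserting with force checks.

```bash
cat >> geo.py <<'E'
def F(n=4):
    v=[]
    for _ in range(n): v.append(r.get_contact_force()); r.pause(.02)
    f=np.mean(v,0); return np.array([f@UX,f@UY,f[2]])
def creep(a,b,step,lim,feed=.04,base=None):
    """guarded line from local a to b; stops when force changes by lim"""
    a,b=np.array(a),np.array(b); n=max(1,int(np.ceil(np.linalg.norm(b-a)/step)))
    base=F() if base is None else base
    for i in range(1,n+1):
        c=a+(b-a)*i/n; r.line_to(eye(*c),feed=feed); d=F(2)-base
        print(np.round(c*1000,1),np.round(d,2),round(r.get_t(),2))
        if np.linalg.norm(d)>lim: return c,base,True
    return c,base,False
E
python3 - <<'E'
from geo import *
c,b,h=creep((0,-.09,.002),(0,-.056,.002),.012,3,.08); print("base",b)
if not h: c,b,h=creep(c,(0,-.016,.002),.004,3,.05,b)
st("in"); np.save("base.npy",b)
E
```

```text
[  0.  -78.7   2. ] [ 0.08  0.38 -1.12] 11.03
[  0.  -67.3   2. ] [-0.48  0.38 -0.07] 11.36
[  0. -56.   2.] [ 0.14  0.39 -0.43] 11.68
base [ 0.01144389 -0.19378642 -3.08896089]
[  0. -52.   2.] [-0.02  0.27 -0.28] 11.97
[  0. -48.   2.] [-0.1   0.11 -0.24] 12.25
[  0. -44.   2.] [-0.04 -0.23  0.06] 12.53
[  0. -40.   2.] [0.05 0.48 0.05] 12.82
[  0. -36.   2.] [ 0.08 -0.14  0.53] 13.1
[  0. -32.   2.] [-0.12  0.06 -0.13] 13.38
[  0. -28.   2.] [-0.16 -0.57 -0.18] 13.67
[  0. -24.   2.] [-0.09 -0.31 -0.08] 13.95
[  0. -20.   2.] [0.15 0.42 0.57] 14.23
[  0. -16.   2.] [ 0.67  0.24 -0.54] 14.52
in t 14.52 p [0.5696 0.1946 0.238 ] F [ 1.93  0.2  -3.  ] M [0.04 0.04 0.02] w 0.157 g 58.7
```

```bash
python3 - <<'E'
from geo import *
import cv2
b=np.load("base.npy")
im=r.capture("side"); cv2.imwrite("pics/in.png",cv2.resize(im[90:210,230:330],(600,600),interpolation=2)[:,:,::-1])
c,b,h=creep((0,-.016,.002),(0,.006,.002),.001,2.2,.03,b); print(h,loc()); st()
E
```

```text
[  0. -15.   2.] [ 0.26 -0.15 -0.33] 14.85
[  0. -14.   2.] [-0.44  0.2  -0.14] 15.13
[  0. -13.   2.] [-0.07  0.05 -0.28] 15.42
[  0. -12.   2.] [ 0.13 -0.33 -0.48] 15.7
[  0. -11.   2.] [-0.73  0.   -0.59] 15.98
[  0. -10.   2.] [-0.01  0.33  0.11] 16.27
[ 0. -9.  2.] [-0.07  0.8   0.24] 16.55
[ 0. -8.  2.] [0.39 0.01 0.17] 16.83
[ 0. -7.  2.] [0.34 0.33 0.2 ] 17.12
[ 0. -6.  2.] [ 0.58  0.13 -0.14] 17.4
[ 0. -5.  2.] [-0.74 -0.28  0.11] 17.68
[ 0. -4.  2.] [ 0.    0.16 -0.44] 17.97
[ 0. -3.  2.] [-0.86 -0.35 -0.32] 18.25
[ 0. -2.  2.] [-0.02 -0.09 -0.29] 18.53
[ 0. -1.  2.] [ 0.09  0.23 -0.3 ] 18.82
[0. 0. 2.] [ 0.61  0.54 -0.18] 19.1
[0. 1. 2.] [-0.03  0.23 -0.29] 19.38
[0. 2. 2.] [-0.65 -0.43  0.41] 19.67
[0. 3. 2.] [-0.22 -3.78  0.57] 19.95
True [-2.05901220e-05  2.09505560e-03  1.99357418e-03]
 t 19.95 p [0.5678 0.2124 0.238 ] F [ 0.37 -3.99 -2.58] M [-1.08 -0.01 -0.12] w 0.156 g 58.8
```

View pics/in.png

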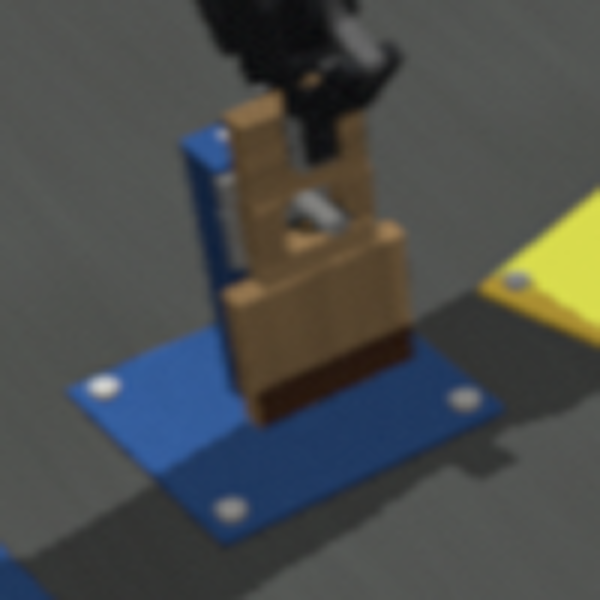

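The view shows the peg through the eye, at about (315,210) in the crop. The stop plate was felt at local y of about +2 mm. I'll ease off slightly and lower the paddle until the eye's top rests on the peg.

```bash
python3 - <<'E'
from geo import *
b=np.load("base.npy")
r.line_to(eye(0,.0018,.002),feed=.03); print("eased",F()-b)
c=(0,.0018,-.003); r.line_to(eye(*c),feed=.03)
c,b,h=creep(c,(0,.0018,-.019),.001,2.5,.03,b); print(h,loc()); st()
E
```

```text
eased [ 0.29795213 -1.47478871  0.08070555]
[ 0.   1.8 -4. ] [ 0.92 -1.09 -1.19] 20.87
[ 0.   1.8 -5. ] [ 0.65 -1.15 -0.16] 21.15
[ 0.   1.8 -6. ] [ 0.24 -0.85 -0.05] 21.43
[ 0.   1.8 -7. ] [ 0.31 -0.42  0.56] 21.72
[ 0.   1.8 -8. ] [ 0.04 -0.03 -0.52] 22.0
[ 0.   1.8 -9. ] [-2.43 -0.21  5.54] 22.28
True [ 7.55866094e-06  1.87278980e-03 -8.31174192e-03]
 t 22.28 p [0.5678 0.2122 0.2277] F [-2.81 -1.17  3.39] M [-0.24  0.4  -0.01] w 0.158 g 59.6
```

```bash
python3 - <<'E'
from geo import *
import cv2
b=np.load("base.npy")
r.line_to(eye(0,.0018,-.0082),feed=.02); print(F()-b,r.get_moment())
im=r.capture("side"); cv2.imwrite("pics/low.png",cv2.resize(im[110:180,250:320],(600,600),interpolation=2)[:,:,::-1])
print("peg tip/nom, keeper end",proj("side",ROOT-UY*.036+[0,0,.003])[0],proj("side",ROOT-UY*.029-[0,0,.031])[0])
E
```

```text
[-0.66437755 -0.01693201  3.41388827] [-0.11807672  0.16264787 -0.0034687 ]
peg tip/nom, keeper end [286.20186433 135.1461586 ] [285.62707208 143.27700724]
```

View pics/low.png

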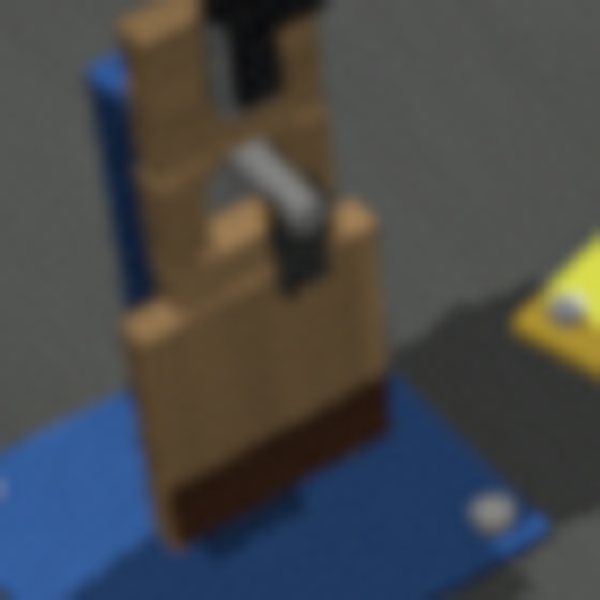

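The keeper's dark flap hangs in front of the paddle at about (305,260) in the crop. The paddle's weight, about 3.4 N, is on the peg. Releasing.

```bash
python3 - <<'E'
from geo import *
import cv2
r.set_gripper(0.5); st("open"); p=np.array(r.get_ee_pos())
r.line_to([p[0],p[1],p[2]+.09],feed=.1); r.pause(1.0); st("up")
im=r.capture("side"); cv2.imwrite("pics/end.png",cv2.resize(im[100:190,240:330],(600,600),interpolation=2)[:,:,::-1])
E
```

```text
open t 23.04 p [0.5679 0.2121 0.2279] F [0.03 0.58 0.26] M [ 0.05  0.02 -0.04] w 0.499 g 0.0
up t 25.09 p [0.568  0.2121 0.3179] F [-0.75  0.46  0.11] M [ 0.03 -0.   -0.01] w 0.503 g 0.0
```

View pics/end.png

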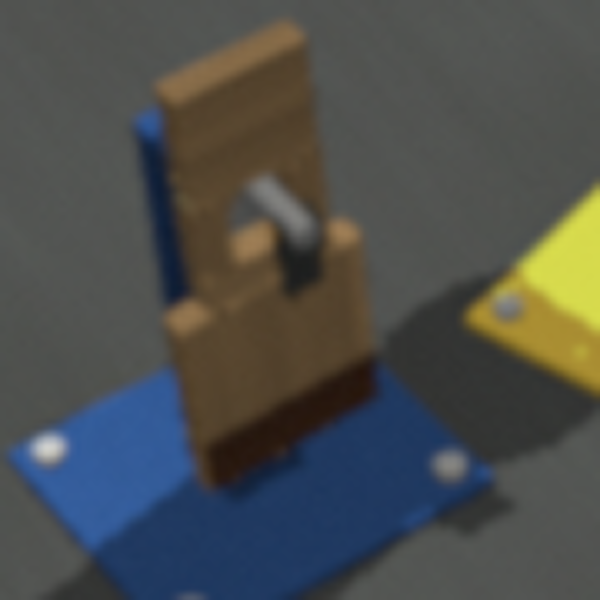

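The paddle hangs released and nearly plumb, about 0.03 rad off by comparison with the held view. The keeper is shut in front of it at about (300,260) in the crop. Handing in.

```bash
python3 -c "
from plant import r
print(r.close_job(), r.get_t())"
```

```text
the job is handed in; nothing more can be done
the job is handed in; nothing more can be done
```

I handed the job in with the paddle hanging by its eye on the small blue stand's peg, keeper shut in front of it, released and about 0.03 rad off plumb; no pass/fail result came back.

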